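# Gauge the disc stack in the inclined press

### The arm

A 6-joint arm with a two-finger parallel gripper is mounted at the origin on a cart in front of the work surface, level with it; the furniture and walls round the work are solid. World frame = base frame: x ahead of the robot, y to its left, z up, the work surface at z = 0. Lengths are in m, angles in rad, forces in N, time in s.
With the tool pointing down it reaches from about 0.3 to 0.825 m from the base axis. Payload 5.4 kg.
Tool frame: the origin (TCP) lies midway between the tips of the shut fingers; the grasp point (between the pads) lies 19 mm behind it; z points along the fingers, y is the direction in which the jaws open and shut (so a half turn about z gives the same grasp; the last joint's range is limited). The gripper opens to 92 mm and grips with 3 to 60 N. Pads are 20 mm wide; open, the fingers measure 128 mm over their backs; the gripper's body (75 mm by 189 mm) begins 69 mm behind the grasp point.
Start: joints at [-1.35, 0.158, 1.597, -0, 1.386, -0.21], TCP at [0.24, -0.522, 0.215] pointing down, gripper open.
Joint ranges: [-2.91, 2.91], [-0.94, 2.29], [0.18, 2.7], [-1.29, 4.43], [0.17, 2.64], [-3, 3]. Speed limits (rad/s): [2.57, 2.57, 3.14, 3.14, 3.14, 3.14].

### API

Orientations are given as a 3x3 rotation matrix whose columns are the frame's x, y, z axes.
In Python, from plant import bot, ungrasp, grasp, optics, recognise, pinpoint gives the robot as it stands. The module is installed in compiled form; this text tells all that it offers. Calls block until the motion is done:
- bot.move_pose(position, orientation): joint-space move of the TCP to a pose.
- bot.servo_line(position, attitude=None, feed=0.15): straight line of the TCP; attitude=None keeps the orientation; feed is the mean speed in m/s.
- bot.set_joints(angles): joint-space move.
- ungrasp() and grasp(): open the fingers fully, or close them until they stop; the grip force is fixed at half the most.
- bot.pause(seconds).
- bot.inverse_kinematics(position, orientation): joint angles nearest the present ones, or None.
- bot.get_obs(): the state.
- optics.grab_frame(name): name is "scene" or "side" or "wrist"; returns a dict with "color" (384x512x3 uint8, blue, green, red), "fx", "fy", "cx", "cy" (pixels), "origin" and "attitude" of the camera in the world. Camera axes: x right, y down, z forward; pixel columns grow to the right and rows downward; lengths in m; the calibration is good to about 2 mm. A picture is of the moment at which its call begins. There is no depth.
A pose or a line that the arm cannot do raises bot.PlanningError and nothing moves.
- bot.hand_in(): hands the job in, once; it reports no verdict.
Trained networks look in a picture, given as the dict that the camera call returned (one of the last four; its "shot" number tells which), for a name from the list of things; names that differ only in an ending like _2 or _b are one class to them, and where a whole thing is asked for, a point or a joint stands for the part that bears it (a point fixed in the world has none). Each returns a list of dicts, best first, with "conf" (0 to 1); they miss things now and then, are a little off and sometimes report something else, mostly with a low value. They report only what shows in the picture. A call takes as long as a camera call.
- recognise(thing, picture): "centre" ([row, column] in pixels, amid what is visible of it).
- pinpoint(thing, picture): "centre" ([row, column] in pixels: a listed point, or the origin of a listed thing).
The state is a dict: "time_s": time; "q": joint angles; "qvel": joint speeds; "joint_efforts": joint torques, N m; "tcp_pos": TCP position; "eef_rot": TCP orientation; "ft_force": force on the tool from outside, world axes, zero at the start; "moment": the same for the moment, N m; "gripper_width": finger opening in m.
Only numpy, scipy, OpenCV 4.12 (cv2) and the standard library are available. Lean on these libraries where they do the work, as an engineer would, in place of code of your own. Each camera call takes 0.05 s, during which the arm holds its last target.

### The job

Take the push rod out of its rest, put its steel end down the slanting tube of the small press and push the sprung piston in until it bottoms firmly on the discs hidden inside, without crushing them; hold it there for about a second so that the red pointer is left at their height. Then draw the rod out, hang it back upright in the hole of its rest and let go, leaving the bottles and the timer where they stand.

Things in the scene. Friction and masses are not known exactly. Their poses are not given: they have to be found in the camera images.
- push_rod: loose push rod, 151 mm long, about 0.15 kg. Origin at the centre of its steel end, z along the rod towards its grip. Steel shaft 12 mm in diameter, z = 0 to 100 mm; orange collar 34 mm in diameter, 100 to 106 mm; black grip 20 x 20 mm square (flats across x and y), 106 to 151 mm. Hangs upright, grip up. With the fingertips just above the collar, the collar carries the push.
- rest: fixed rod rest: base 110 x 90 x 10 mm, a column on its +x side, and a white plate 52 mm wide, top at z = 115 mm, with the rod's hole. Origin at table level under the hole, z up. The rod's collar lies on the plate, so that the rod's steel end hangs 15 mm above the table.
- rest_hole (a point): centre of the rest's hole (20 mm in diameter, right through) at the plate's top face, 115 mm above the table.
- press: fixed press: blue base 130 x 110 x 12 mm with an aluminium guide tube, 44 mm in outer diameter (56 mm at the mouth), leaning 35 degrees from vertical. Origin on the table under the base, z up; the tube's outward direction is (-0.574, 0, 0.819) in the press's axes, mouth 116 mm above the table. Pointer and scale are on the upper side of the tube.
- bore_mouth (a point): centre of the tube's mouth on the tube axis. The bore is 36 mm wide at the mouth, narrows within 17 mm to 24 mm, and is straight below.
- piston: brass sprung piston, 21 mm in diameter, in the tube. Origin at the centre of its top face, z along the tube out of the mouth. At rest 30 mm below the mouth; it slides only down the tube. Spring 2.4 N plus 0.15 N per mm, pointer friction 1.2 N. It stops hard on the hidden discs after 12 to 30 mm, each time different, felt as force rising sharply above 8 N. Good: 12 to 20 N; over 45 N crushes the discs.
- pointer (a joint): red drag pointer on the tube's scale, metres; 0 at the start; the piston pushes it along and leaves it at the deepest travel reached.
- clear_bottle: bystander: clear bottle with blue cap, 58 mm in diameter, 115 mm high, standing; origin at the centre of its underside.
- bench_timer: bystander: white timer 60 x 62 x 29 mm; origin at the centre of its underside.
- dropper_bottle: bystander: small brown bottle with black cap, 37 mm in diameter, 85 mm high, standing; origin at the centre of its underside.

How it is judged:
By the outcome, as a careful person would: the job done as asked, in the order asked, and still so for the second after the job is handed in, with the robot touching nothing.
It also fails if it takes over 56 s, if anything falls off the work surface, if the arm or the gripper's body presses on something with over 40 N, if the wrist force passes 120 N, or if a joint passes its speed limit or range.

## Working session

There is one attempt and no reset: what is moved stays moved. The work goes in short steps, each a Python script; the robot and the scene stay as the last script left them, time stands still between calls to the robot, and variables do not carry over. Pictures are saved under pics/ and viewed, and the job is handed in when it is done.

```bash
mkdir -p pics; ls; python3 - <<'E'
from plant import bot, optics, recognise, pinpoint
import cv2, numpy as np
o=bot.get_obs(); print(o['time_s'],o['ft_force'],o['gripper_width'])
for n in ("scene","side"):
    p=optics.grab_frame(n); cv2.imwrite(f'pics/{n}0.png',p['color'])
    print(n,p['fx'],p['cx'],p['cy'],np.round(p['origin'],3),np.round(p['attitude'],3).tolist())
    for t in ("push_rod","rest","rest_hole","press","bore_mouth","piston","clear_bottle","bench_timer","dropper_bottle"):
        print(t,[(np.round(d['centre'],1).tolist(),round(d['conf'],2)) for d in pinpoint(t,p)[:2]])
E
```

```text
pics
0.0 [-0.22514945 -0.31216107 -0.51116494] 0.09164281013681169
scene 410.07183400525497 254.38781297760718 197.38878350526966 [ 0.939 -0.473  1.163] [[0.611, 0.696, -0.378], [0.792, -0.533, 0.298], [0.006, -0.482, -0.876]]
push_rod [([242.3, 193.5], 0.43)]
rest [([239.0, 192.5], 0.86)]
rest_hole [([225.3, 187.7], 0.94)]
press [([179.0, 314.7], 0.93)]
bore_mouth [([160.9, 313.2], 0.68)]
piston []
clear_bottle []
bench_timer [([147.3, 336.1], 0.57), ([159.4, 312.7], 0.4)]
dropper_bottle [([258.3, 144.8], 0.77)]
side 460.6544219442221 258.5155688185382 193.73909801083147 [ 1.173 -0.077  1.209] [[-0.007, 0.846, -0.533], [1.0, 0.009, 0.0], [0.005, -0.533, -0.846]]
push_rod []
rest [([208.3, 177.9], 0.69)]
rest_hole [([182.1, 174.0], 0.86)]
press [([228.4, 325.9], 0.96)]
bore_mouth [([201.1, 324.9], 0.81), ([183.0, 175.8], 0.21)]
piston []
clear_bottle [([234.5, 245.7], 0.95)]
bench_timer []
dropper_bottle [([204.3, 176.5], 0.59), ([191.9, 134.0], 0.5)]
```

View pics/scene0.png

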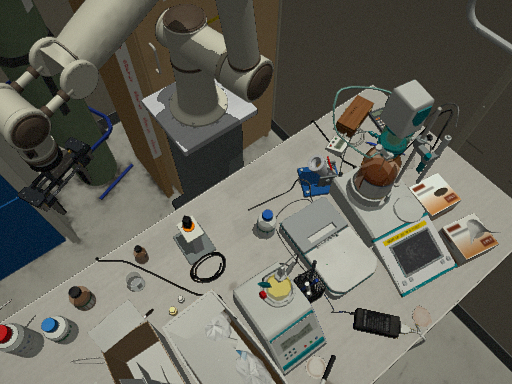

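View pics/side0.png

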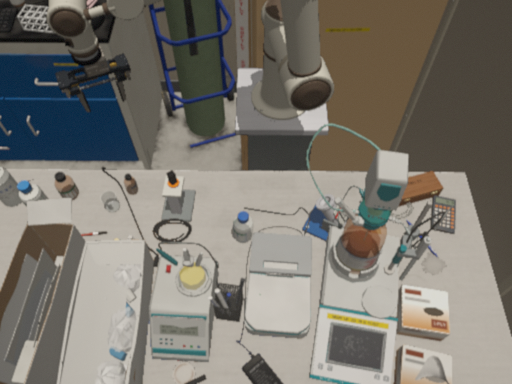

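The rest with the rod (orange collar) is at about (row 225, col 188) in scene and (182, 174) in side. The blue press is at (175, 316) in scene and (215, 322) in side. The clear bottle stands between them. I'll triangulate these points and zoom in.

```bash
cat > h.py <<'E'
import numpy as np, cv2
def ray(p,rc):
    d=np.array([(rc[1]-p['cx'])/p['fx'],(rc[0]-p['cy'])/p['fy'],1.0])
    d=np.array(p['attitude'])@d
    return np.array(p['origin']),d/np.linalg.norm(d)
def tri(obs):
    A=np.zeros((3,3));b=np.zeros(3);
    for p,rc in obs:
        o,d=ray(p,rc);M=np.eye(3)-np.outer(d,d);A+=M;b+=M@o
    x=np.linalg.solve(A,b)
    return x,[float(np.linalg.norm((np.eye(3)-np.outer(ray(*q)[1],ray(*q)[1]))@(x-ray(*q)[0]))) for q in obs]
def atz(p,rc,z):
    o,d=ray(p,rc);return o+d*(z-o[2])/d[2]
def proj(p,X):
    c=np.array(p['attitude']).T@(np.array(X)-np.array(p['origin']))
    return np.array([p['cy']+p['fy']*c[1]/c[2],p['cx']+p['fx']*c[0]/c[2]])
def crop(p,r0,r1,c0,c1,k,fn):
    cv2.imwrite(fn,cv2.resize(p['color'][r0:r1,c0:c1],None,fx=k,fy=k,interpolation=cv2.INTER_CUBIC))
E
python3 - <<'E'
from plant import bot, optics, recognise, pinpoint
from h import *
a=optics.grab_frame("scene");b=optics.grab_frame("side")
P={}
for t,z in (("rest_hole",.115),("bore_mouth",.116),("press",0),("rest",0),("clear_bottle",0),("dropper_bottle",0)):
    for p,n in((a,'scene'),(b,'side')):
        for d in pinpoint(t,p)[:2]: print(t,n,round(d['conf'],2),np.round(d['centre'],1),np.round(atz(p,d['centre'],z),3))
crop(a,130,210,260,370,7,'pics/a_press.png');crop(b,170,260,280,380,7,'pics/b_press.png')
crop(a,200,290,130,240,7,'pics/a_rest.png');crop(b,160,260,110,260,5,'pics/b_rest.png')
E
```

```text
rest_hole scene 0.87 [227.2 188.1] [ 0.449 -0.322  0.115]
rest_hole side 0.77 [183.1 174.4] [ 0.45  -0.316  0.115]
bore_mouth scene 0.67 [159.  313.1] [0.49  0.109 0.116]
bore_mouth side 0.85 [202.4 326. ] [0.51  0.111 0.116]
bore_mouth side 0.65 [206.5 179.8] [ 0.527 -0.293  0.116]
press scene 0.92 [179.1 315.7] [0.506 0.127 0.   ]
press side 0.96 [226.3 325.8] [0.523 0.124 0.   ]
press side 0.74 [185.2 174.6] [ 0.381 -0.34   0.   ]
rest scene 0.93 [240.7 193.4] [ 0.443 -0.317  0.   ]
rest side 0.81 [207.5 177.6] [ 0.462 -0.322  0.   ]
clear_bottle side 0.93 [233.8 245.4] [ 0.55  -0.114  0.   ]
dropper_bottle scene 0.64 [257.6 144.9] [ 0.401 -0.462  0.   ]
dropper_bottle side 0.48 [189.3 133.8] [ 0.398 -0.465  0.   ]
```

View pics/a_press.png

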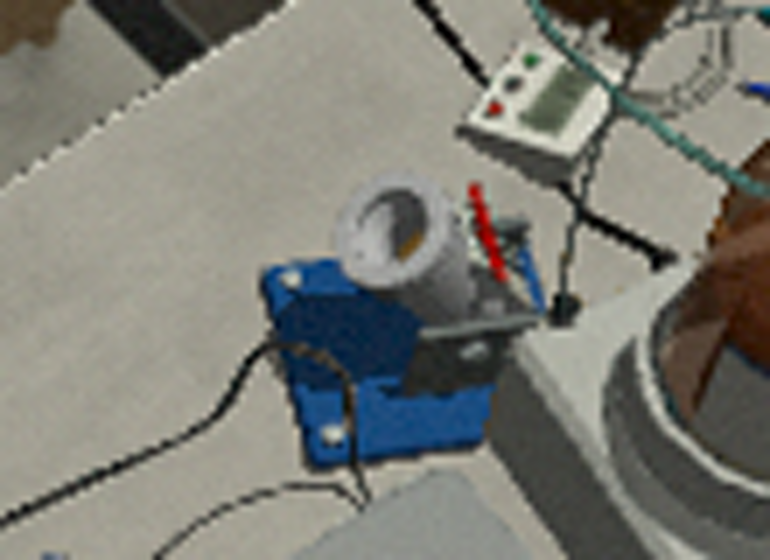

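View pics/b_press.png

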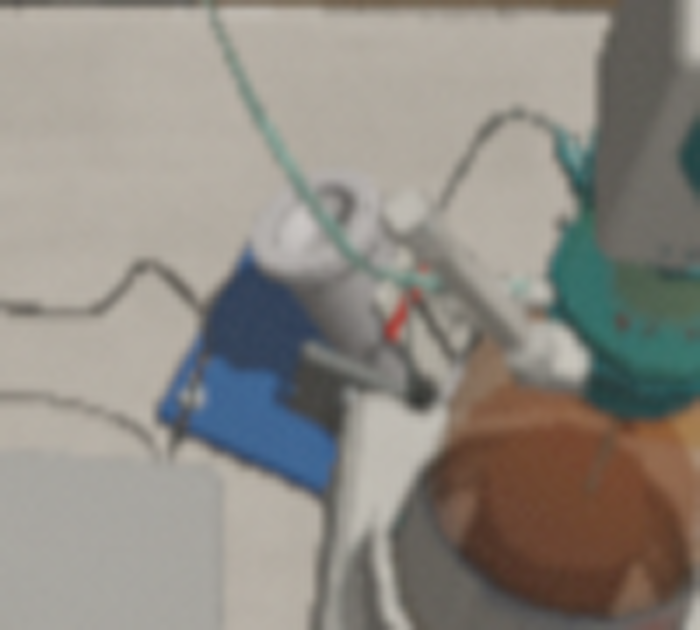

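View pics/a_rest.png

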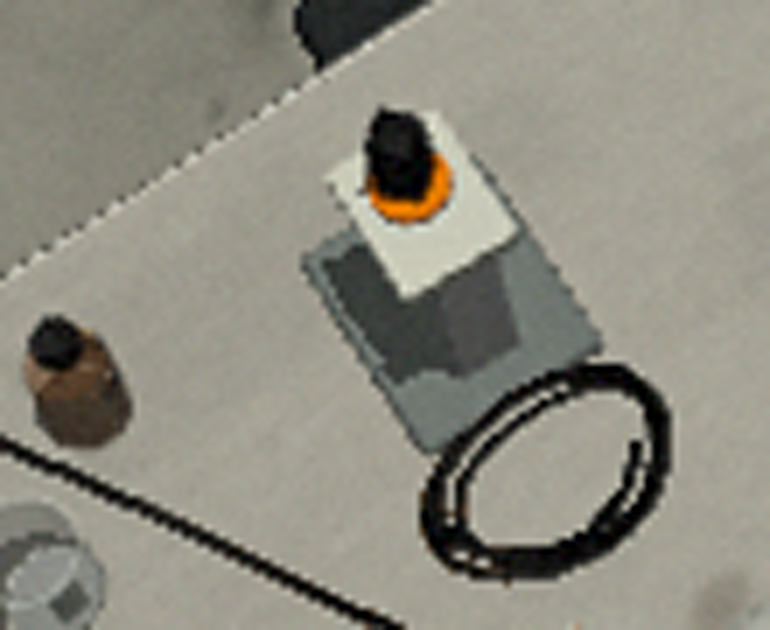

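View pics/b_rest.png

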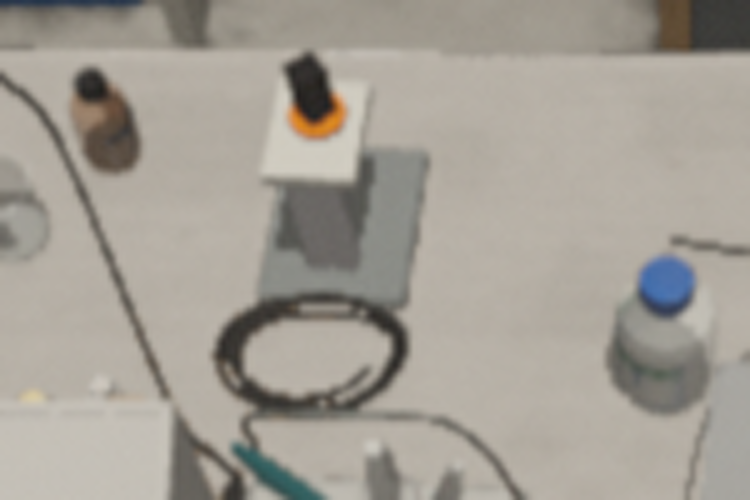

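Mouth is at scene px (162, 316) and side px (200, 327). The timer is behind it at scene (149, 337). The rest's plate extends from the column, with the rod at its free edge. Next I'll fit the base corners to get the press yaw and the rest yaw.

```bash
python3 - <<'E'
from plant import bot, optics, recognise, pinpoint
from h import *
a=optics.grab_frame("scene");b=optics.grab_frame("side")
A=lambda x,y:(130+y/7,260+x/7)
B=lambda x,y:(170+y/7,280+x/7)
AR=lambda x,y:(200+y/7,130+x/7)
BR=lambda x,y:(160+y/5,110+x/5)
print('press base z.012')
for n,p,l in(('a',a,[A(262,268),A(310,465),A(490,440)]),('b',b,[B(160,415),B(325,490),B(250,245)])):
    for q in l: print(n,np.round(atz(p,q,.012),3))
print('mouth tri',tri([(a,A(393,232)),(b,B(325,222))]))
print('rest plate z.115')
for n,p,l in(('a',a,[AR(328,180),AR(437,110),AR(522,230),AR(410,298)]),('b',b,[BR(280,80),BR(370,85),BR(358,182),BR(262,180)])):
    for q in l: print(n,np.round(atz(p,q,.115),3))
print('rest base z.01')
for n,p,l in(('a',a,[AR(302,255),AR(430,450),AR(602,348)]),('b',b,[BR(428,150),BR(405,305),BR(260,300)])):
    for q in l: print(n,np.round(atz(p,q,.010),3))
print('grip top z.160',atz(a,AR(398,118),.160),atz(b,BR(302,64),.160))
print('timer',atz(a,A(540,100),.029), 'dropper',atz(a,(258,145),0))
E
```

```text
press base z.012
a [0.442 0.1   0.012]
a [0.537 0.048 0.012]
a [0.577 0.123 0.012]
b [0.54  0.054 0.012]
b [0.574 0.121 0.012]
b [0.457 0.097 0.012]
mouth tri (array([0.50117515, 0.11387972, 0.10336417]), [0.0009022647156914258, 0.0009022647156915289])
rest plate z.115
a [ 0.426 -0.344  0.115]
a [ 0.427 -0.292  0.115]
a [ 0.492 -0.295  0.115]
a [ 0.489 -0.346  0.115]
b [ 0.425 -0.343  0.115]
b [ 0.428 -0.291  0.115]
b [ 0.494 -0.292  0.115]
b [ 0.493 -0.345  0.115]
rest base z.01
a [ 0.398 -0.36   0.01 ]
a [ 0.507 -0.365  0.01 ]
a [ 0.513 -0.281  0.01 ]
b [ 0.405 -0.271  0.01 ]
b [ 0.514 -0.276  0.01 ]
b [ 0.512 -0.362  0.01 ]
grip top z.160 [ 0.44231037 -0.31399687  0.16      ] [ 0.44527097 -0.3211087   0.16      ]
timer [0.45746853 0.26246171 0.029     ] dropper [ 0.40194942 -0.4627203   0.        ]
```

```bash
python3 - <<'E'
from plant import bot, optics, recognise, pinpoint
from h import *
o=bot.get_obs();print(o['time_s'],np.round(o['eef_rot'],3).tolist())
def down(sgn,dx=0): 
    c,s=np.cos(dx),np.sin(dx)
    x=np.array([c,s,0]);y=np.array([s,-c,0]);return np.c_[x*sgn,y*sgn,[0,0,-1]]
for s in(1,-1):
  for d in (0,np.pi/2):
    q=bot.inverse_kinematics([.447,-.319,.24],down(s,d));print('rest',s,d,None if q is None else np.round(q,2))
ax=np.array([-.574*.47,-.574*.88,.819]);ax/=np.linalg.norm(ax)
m=np.array([.501,.112,.116])
for phi in range(0,360,15):
    z=-ax;x0=np.cross([0,0,1],z);x0/=np.linalg.norm(x0);y0=np.cross(z,x0)
    f=np.radians(phi);x=np.cos(f)*x0+np.sin(f)*y0;y=np.cross(z,x)
    R=np.c_[x,y,z];r=[]
    for h in (.22,.11,.045):
        q=bot.inverse_kinematics(m+ax*h,R);r.append(None if q is None else np.round(q,2).tolist())
    if r.count(None)<3:print(phi,np.round(x,2),r)
p=optics.grab_frame("wrist");print(p['fx'],p['origin']-o['tcp_pos'],(np.array(o['eef_rot']).T@p['attitude']).round(3).tolist(),np.array(o['eef_rot']).T@(p['origin']-o['tcp_pos']))
E
```

```text
1.8 [[0.909, 0.418, -0.0], [0.418, -0.909, 0.0], [0.0, -0.0, -1.0]]
rest 1 0 [-0.84  0.07  1.64 -0.    1.43  0.73]
rest 1 1.5707963267948966 [-0.84  0.07  1.64 -0.    1.43 -0.84]
rest -1 0 [-0.84  0.07  1.64 -0.    1.43 -2.41]
rest -1 1.5707963267948966 [-0.84  0.07  1.64 -0.    1.43  2.3 ]
0 [-0.88  0.47  0.  ] [[-0.74, -0.37, 2.04, 0.59, 1.63, -1.83], [-0.58, -0.26, 2.14, 0.62, 1.37, -1.81], [-0.48, -0.16, 2.16, 0.66, 1.21, -1.82]]
15 [-0.75  0.64  0.15] [[-0.74, -0.37, 2.04, 0.59, 1.63, -1.57], [-0.58, -0.26, 2.14, 0.62, 1.37, -1.55], [-0.48, -0.16, 2.16, 0.66, 1.21, -1.56]]
30 [-0.57  0.77  0.29] [[-0.74, -0.37, 2.04, 0.59, 1.63, -1.31], [-0.58, -0.26, 2.14, 0.62, 1.37, -1.29], [-0.48, -0.16, 2.16, 0.66, 1.21, -1.3]]
45 [-0.35  0.84  0.41] [[-0.74, -0.37, 2.04, 0.59, 1.63, -1.05], [-0.58, -0.26, 2.14, 0.62, 1.37, -1.03], [-0.48, -0.16, 2.16, 0.66, 1.21, -1.04]]
60 [-0.11  0.86  0.5 ] [[-0.74, -0.37, 2.04, 0.59, 1.63, -0.78], [-0.58, -0.26, 2.14, 0.62, 1.37, -0.77], [-0.48, -0.16, 2.16, 0.66, 1.21, -0.78]]
75 [0.14 0.82 0.55] [[-0.74, -0.37, 2.04, 0.59, 1.63, -0.52], [-0.58, -0.26
[... 2005 characters left out ...]
-0.58, -0.26, 2.14, 0.62, 1.37, -2.86], [-0.48, -0.16, 2.16, 0.66, 1.21, -2.87]]
315 [-0.9  -0.18 -0.41] [[-0.74, -0.37, 2.04, 0.59, 1.63, -2.62], [-0.58, -0.26, 2.14, 0.62, 1.37, -2.6], [-0.48, -0.16, 2.16, 0.66, 1.21, -2.61]]
330 [-0.96  0.05 -0.29] [[-0.74, -0.37, 2.04, 0.59, 1.63, -2.35], [-0.58, -0.26, 2.14, 0.62, 1.37, -2.34], [-0.48, -0.16, 2.16, 0.66, 1.21, -2.35]]
345 [-0.95  0.27 -0.15] [[-0.74, -0.37, 2.04, 0.59, 1.63, -2.09], [-0.58, -0.26, 2.14, 0.62, 1.37, -2.08], [-0.48, -0.16, 2.16, 0.66, 1.21, -2.08]]
299.2292616727659 [0.06406791 0.0294236  0.1703792 ] [[-0.001, -0.969, -0.248], [1.0, -0.001, -0.001], [0.001, -0.248, 0.969]] [ 7.05050154e-02  6.70675222e-06 -1.70377697e-01]
```

```bash
cat >> h.py <<'E'
def axR(yaw,phi=90):
    ax=np.array([-.5736*np.cos(yaw),-.5736*np.sin(yaw),.8192])
    z=-ax;x0=np.cross([0,0,1],z);x0/=np.linalg.norm(x0);y0=np.cross(z,x0)
    f=np.radians(phi);x=np.cos(f)*x0+np.sin(f)*y0
    return ax,np.c_[x,np.cross(z,x),z]
E
python3 - <<'E'
from plant import bot, optics, recognise, pinpoint
from h import *
m=np.array([.501,.112,.116]);ax,R=axR(np.radians(62))
bot.move_pose(m+ax*.2,R)
o=bot.get_obs();print(o['time_s'],o['tcp_pos']-(m+ax*.2))
p=optics.grab_frame("wrist");cv2.imwrite('pics/w1.png',p['color'])
np.save('w1.npy',p,allow_pickle=True)
for t in("bore_mouth","piston","press","bench_timer"):print(t,[(np.round(d['centre'],1).tolist(),round(d['conf'],2)) for d in pinpoint(t,p)[:2]])
print(proj(p,m))
E
```

```text
3.8833 [ 1.76793430e-04 -6.88908535e-04 -2.03294473e-05]
bore_mouth [([171.0, 255.3], 0.92)]
piston [([165.1, 259.3], 0.59)]
press [([187.0, 255.1], 0.64)]
bench_timer [([132.9, 185.1], 0.95)]
[168.67242335 253.08576979]
```

View pics/w1.png

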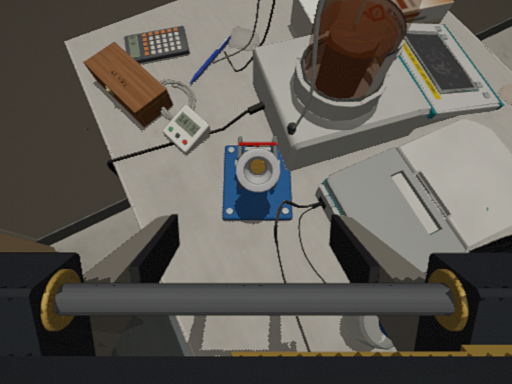

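The wrist picture shows the press squarely: mouth ring at about (170, 258), brass piston at (166, 259), red pointer at (144, 258). Nothing blocks the tube axis. I'll refine this from a zoom.

```bash
python3 - <<'E'
import numpy as np
from h import *
p=np.load('w1.npy',allow_pickle=True).item()
crop(p,130,230,208,308,6,'pics/w1z.png')
E
```

```text
(no output)
```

View pics/w1z.png

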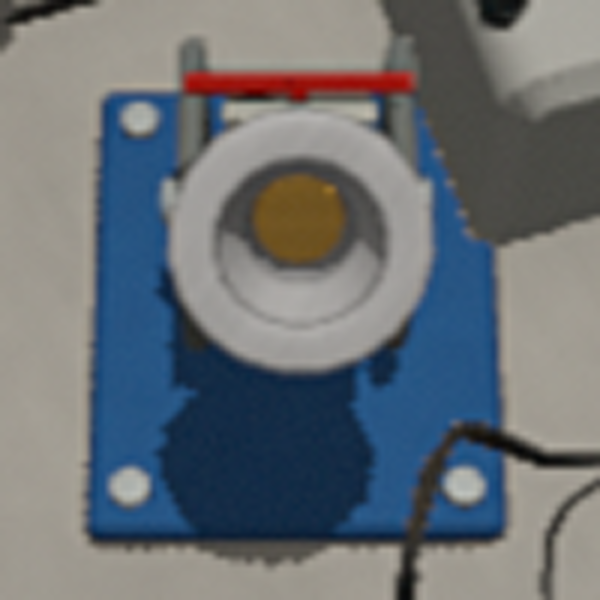

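```bash
python3 - <<'E'
from h import *
from scipy.optimize import least_squares
p=np.load('w1.npy',allow_pickle=True).item()
px=lambda x,y:np.array([130+(y+.5)/6-.5,208+(x+.5)/6-.5])
def model(v):
    mx,my,yaw,dx=v;m=np.array([mx,my,.116]);ax,_=axR(yaw)
    X=np.array([np.cos(yaw),np.sin(yaw),0]);Y=np.array([-X[1],X[0],0]);c=np.array([mx,my,0])+dx*X+[0,0,.012]
    return [m,m-.03*ax,c+.065*X+.055*Y,c-.065*X+.055*Y,c-.065*X-.055*Y]
ob=[px(301,241),px(299,220),px(105,93),px(92,532),px(504,532)]
W=[3,3,1,1,1]
f=lambda v:np.concatenate([w*(proj(p,a)-b) for a,b,w in zip(model(v),ob,W)])
r=least_squares(f,[.501,.112,1.08,.02]);print(r.x,np.degrees(r.x[2]),r.fun.round(1))
m=np.r_[r.x[:2],.116];print('dist scale',np.linalg.norm(m-p['origin']))
a=[atz(p,q,.012) for q in ob[2:]];print(np.linalg.norm(a[0]-a[1]),np.linalg.norm(a[1]-a[2]))
ax,R=axR(r.x[2]);print(ax)
E
```

```text
[0.50526977 0.10749051 1.08074009 0.02971048] 61.92184580866737 [ 1.1  0.1 -1.2  0.2 -1.1 -0.8  0.4 -1.6  0.4  1.2]
dist scale 0.3761690365635057
0.1271740365983984 0.10569615365379771
[-0.26997947 -0.50609095  0.8192    ]
```

Press pose fitted: mouth (0.505, 0.1075, 0.116), yaw 61.9°. Next is the rest.

```bash
python3 - <<'E'
from plant import bot, optics, recognise, pinpoint
from h import *
R=np.c_[[0,1,0],[1,0,0],[0,0,-1]].astype(float)
bot.move_pose([.447,-.319,.25],R)
o=bot.get_obs();print(o['time_s'],o['tcp_pos'],o['ft_force'])
p=optics.grab_frame("wrist");cv2.imwrite('pics/w2.png',p['color']);np.save('w2.npy',p,allow_pickle=True)
for t in("rest_hole","push_rod","rest"):print(t,[(np.round(d['centre'],1).tolist(),round(d['conf'],2)) for d in pinpoint(t,p)[:2]])
print(proj(p,[.447,-.319,.115]),proj(p,[.447,-.319,.166]))
c=proj(p,[.447,-.319,.14]).astype(int);print(c)
r0=max(0,c[0]-60);c0=c[1]-60;crop(p,r0,r0+120,c0,c0+120,5,'pics/w2z.png');print(r0,c0)
E
```

```text
5.3583 [ 0.44704662 -0.31821156  0.24999729] [-0.47505874  0.16617985  0.05999929]
rest_hole [([180.4, 253.4], 0.59)]
push_rod [([162.3, 255.0], 0.74)]
rest [([164.5, 252.4], 0.94)]
[181.17096702 253.19786575] [194.23317234 253.13068962]
[187 253]
127 193
```

View pics/w2.png

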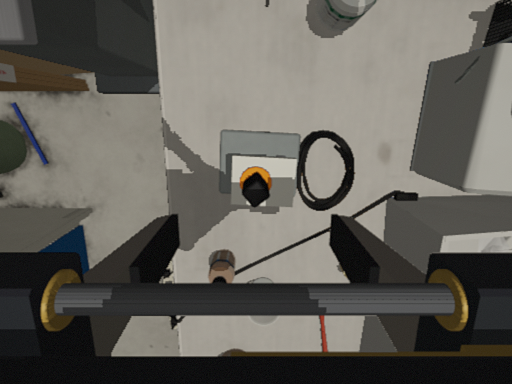

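View pics/w2z.png

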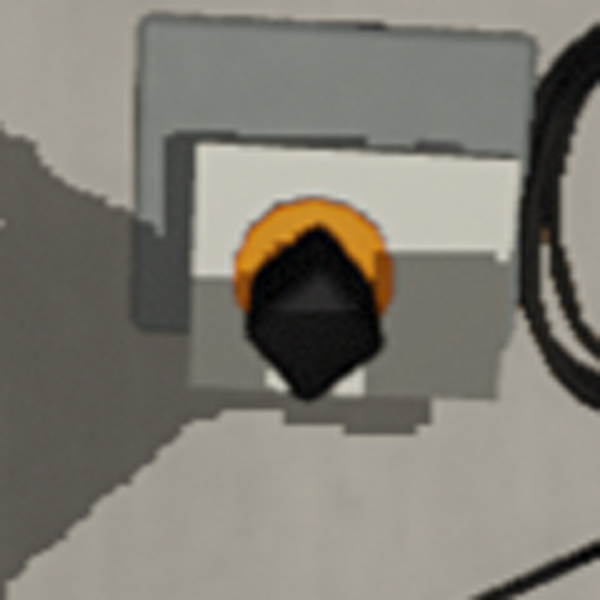

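The rod's grip is turned by about 45° in the rest. I'll measure its corners with the contrast raised.

```bash
python3 - <<'E'
from h import *
p=np.load('w2.npy',allow_pickle=True).item()
c=p['color'][160:215,235:277].astype(float);c=np.clip(c*5,0,255).astype(np.uint8)
cv2.imwrite('pics/w2e.png',cv2.resize(c,None,fx=12,fy=10,interpolation=cv2.INTER_CUBIC))
px=lambda x,y:np.array([127+(y+.5)/5-.5,193+(x+.5)/5-.5])
L,B,Rr=[atz(p,px(*q),.166) for q in((248,325),(308,402),(383,343))]
print(L,B,Rr,np.linalg.norm(L-B),np.linalg.norm(B-Rr),np.degrees(np.arctan2(*(B-L)[1::-1])),np.degrees(np.arctan2(*(Rr-B)[1::-1])),(L+Rr)/2)
for q in((315,197),(235,265),(394,275)): print('collar',atz(p,px(*q),.121))
print('plate',atz(p,px(195,140),.115),atz(p,px(520,157),.115),atz(p,px(498,398),.115),atz(p,px(188,385),.115))
E
```

```text
[ 0.43738165 -0.31658193  0.166     ] [ 0.44793485 -0.33082097  0.166     ] [ 0.46119006 -0.31990455  0.166     ] 0.0177234362331741 0.01717174367684497 -53.456152729964735 39.473409724157364 [ 0.44928586 -0.31824324  0.166     ]
collar [ 0.44946922 -0.30182531  0.121     ]
collar [ 0.43306758 -0.315938    0.121     ]
collar [ 0.46570894 -0.31808374  0.121     ]
plate [ 0.42492092 -0.29104049  0.115     ] [ 0.4916356  -0.29461932  0.115     ] [ 0.4887057  -0.34654736  0.115     ] [ 0.42240801 -0.34354609  0.115     ]
```

View pics/w2e.png

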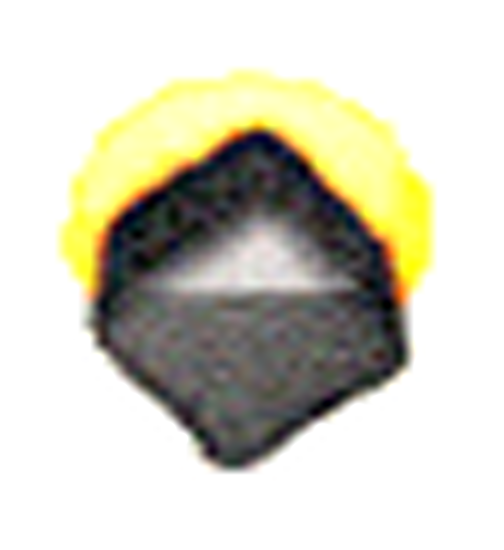

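```bash
python3 - <<'E'
from plant import bot, optics, grasp
from h import *
d=np.radians(36.5);c,s=np.cos(d),np.sin(d)
R=np.c_[[c,s,0],[s,-c,0],[0,0,-1]]
bot.move_pose([.4494,-.318,.21],R)
bot.servo_line([.4494,-.318,.123],feed=.12)
o=bot.get_obs();print(o['time_s'],o['tcp_pos'],o['ft_force'])
grasp();o=bot.get_obs();print(o['time_s'],o['gripper_width'],o['ft_force'],o['tcp_pos'])
bot.servo_line([.4494,-.318,.28],feed=.2)
o=bot.get_obs();print(o['time_s'],o['gripper_width'],o['ft_force'])
p=optics.grab_frame("wrist");cv2.imwrite('pics/w3.png',p['color'])
p=optics.grab_frame("side");crop(p,110,260,110,260,5,'pics/s3.png')
E
```

```text
7.3333 [ 0.44989172 -0.31850413  0.12390058] [ 0.39846063  1.00341262 -0.02248243]
8.4167 0.019594881717141938 [ 0.12951673 -0.44124883  0.54614773] [ 0.44944455 -0.31808082  0.12303369]
9.35 0.019858362464179102 [ 0.20063252  0.01207284 -2.53566031]
```

View pics/w3.png

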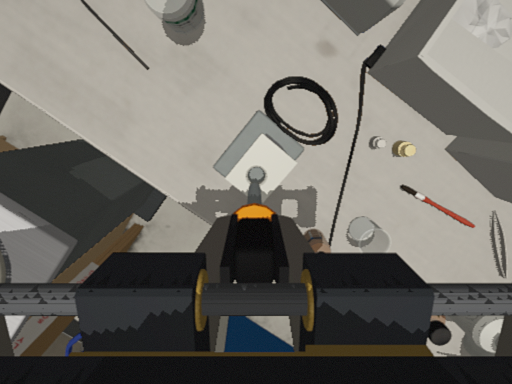

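View pics/s3.png

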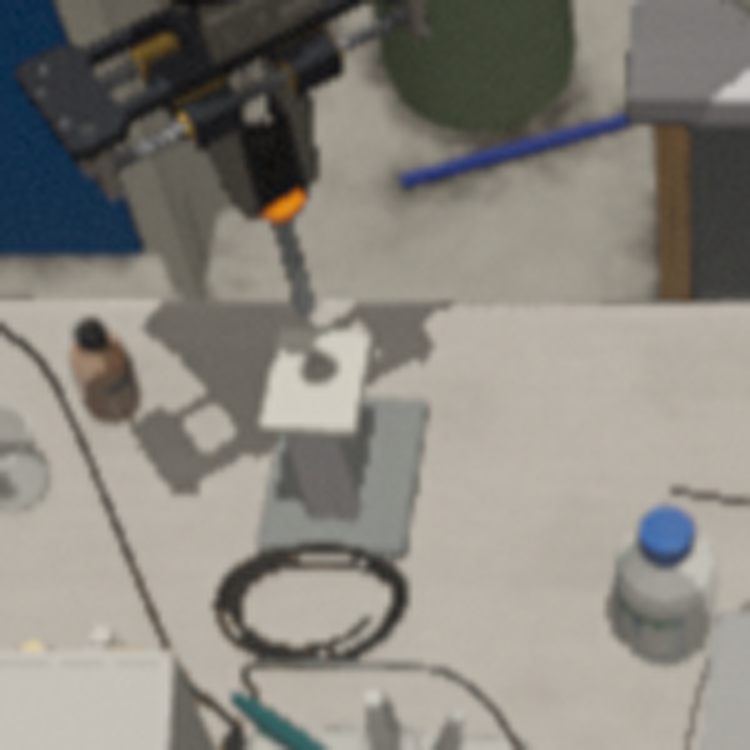

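The rod is held at width 19.9 mm, hanging straight with its tip at about (173, 255) in the wrist image. The free rest hole is now visible. Next, the pre-insertion pose.

```bash
python3 - <<'E'
from plant import bot, optics, grasp
from h import *
m=np.array([.5053,.1075,.116]);ax,R=axR(np.radians(61.92))
bot.move_pose(m+ax*(.108+.02),R)
o=bot.get_obs();print(o['time_s'],o['tcp_pos']-m-ax*.128,o['gripper_width'],o['ft_force'])
p=optics.grab_frame("wrist");cv2.imwrite('pics/w4.png',p['color'])
print(proj(p,m+ax*.02),proj(p,m),proj(p,m-.03*ax),proj(p,m+ax*.12))
crop(p,100,220,190,320,5,'pics/w4z.png')
a=optics.grab_frame("scene");crop(a,110,210,260,370,6,'pics/a4.png')
b=optics.grab_frame("side");crop(b,150,250,270,380,6,'pics/b4.png')
for n,q in(('a',a),('b',b)):print(n,proj(q,m+ax*.02),proj(q,m))
E
```

```text
10.7917 [ 0.00057411 -0.0008964   0.00051018] 0.019901718950505968 [ 0.00817653 -0.69878279 -2.88266219]
[186.67835251 252.37867943] [181.89748675 252.43712106] [175.76016015 252.51214416] [225.15967867 251.90828106]
a [160.01313565 313.06427364] [162.51404644 316.01321975]
b [196.10619939 321.63937105] [200.903017   324.69720213]
```

View pics/w4z.png

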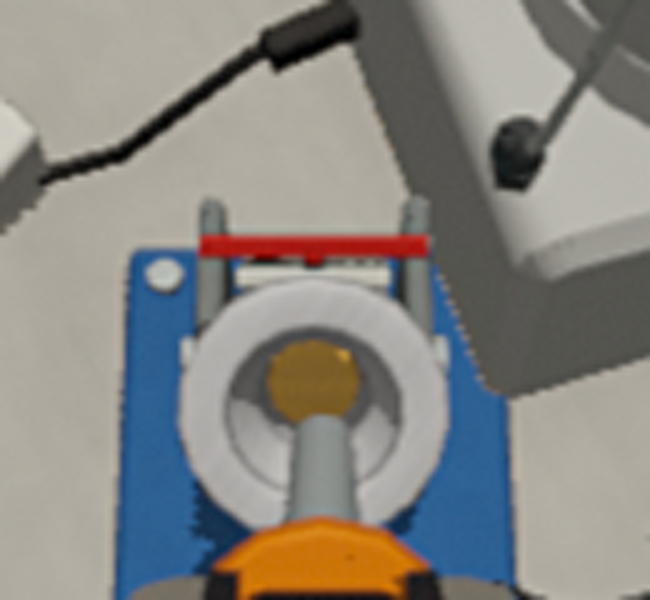

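View pics/a4.png

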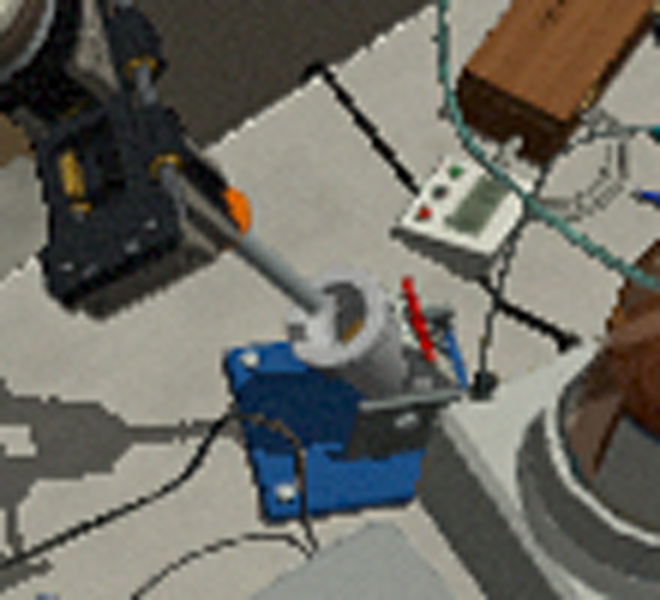

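View pics/b4.png

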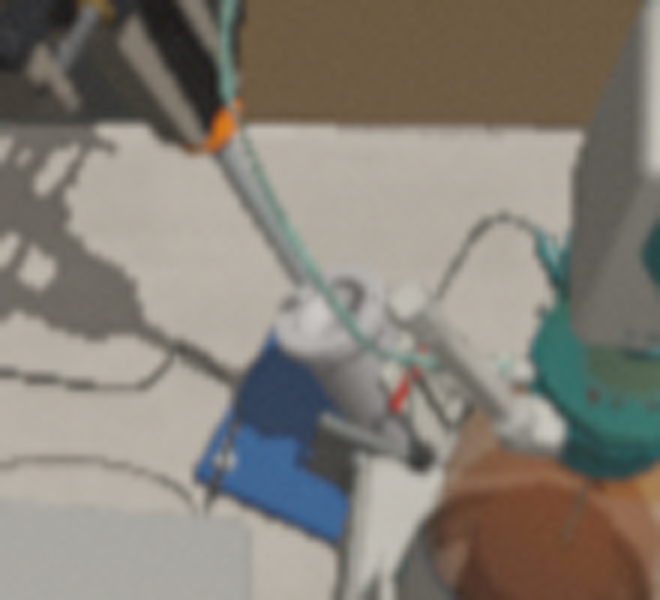

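Wrist view: the mouth ring centre is where predicted. The tip, at about (183, 254), is 1.5 mm to the right and 1 mm low, so I'll correct that, insert, and probe in small steps with force watching.

```bash
python3 - <<'E'
from plant import bot, optics, grasp
from h import *
m=np.array([.5053,.1075,.116]);ax,R=axR(np.radians(61.92))
m2=m-.0016*R[:,1]+.001*R[:,0]
def st():
    o=bot.get_obs();return o['time_s'],np.array(o['ft_force']),(np.array(o['tcp_pos'])-m2)@ax*1e3,o
bot.servo_line(m2+ax*.128,feed=.05)
t,f0,h,o=st();print(t,h,f0)
bot.servo_line(m2+ax*.100,feed=.06);t,f,h,o=st();print(t,h,(f-f0)@ax,f-f0)
bot.servo_line(m2+ax*.084,feed=.05);t,f,h,o=st();print(t,h,(f-f0)@ax,f-f0)
if abs((f-f0)@ax)<4 and np.linalg.norm(f-f0)<6:
    bot.servo_line(m2+ax*.070,feed=.04);t,f,h,o=st();print(t,h,(f-f0)@ax,f-f0)
E
```

```text
11.1917 128.14893877361806 [ 0.6696737  -0.76076244 -1.88706678]
11.8083 99.79329146523706 0.43986811290696054 [-0.91884494  0.18436693  0.34800866]
12.275 83.69490902930616 0.06843148480785799 [-0.05677504  0.79235503  0.55432041]
12.775 70.33090013084988 3.097407647095272 [-0.48196599 -1.19013989  2.88692651]
```

```bash
python3 - <<'E'
from plant import bot, optics, grasp
from h import *
m=np.array([.5053,.1075,.116]);ax,R=axR(np.radians(61.92))
m2=m-.0016*R[:,1]+.001*R[:,0]
f0=np.array([.2,-.5,-1.75])  # mean of free readings
def st(n=3):
    F=[]
    for _ in range(n):
        o=bot.get_obs();F.append((np.array(o['ft_force'])-f0)@ax)
        if n>1:bot.pause(.02)
    return o['time_s'],np.mean(F),(np.array(o['tcp_pos'])-m2)@ax*1e3
h=.070;hold=0
t,f,a=st();print(t,f)
step=.0007
while h>.044:
    h-=step;bot.servo_line(m2+ax*h,feed=.03)
    t,f,a=st(2);print(round(t,2),round(h*1e3,2),round(a,2),round(f,1))
    if t>28: break
    if f>8.2: step=.0002
    if f>13.5: break
bot.pause(.2);print(st())
E
```

```text
12.8083 2.9077337269600796
13.09 69.3 69.59 3.6
13.38 68.6 68.75 4.2
13.66 67.9 67.89 4.6
13.94 67.2 67.12 4.5
14.22 66.5 66.43 3.6
14.51 65.8 65.74 4.4
14.79 65.1 65.06 4.2
15.07 64.4 64.35 4.0
15.36 63.7 63.68 4.4
15.64 63.0 62.97 4.6
15.93 62.3 62.25 4.4
16.21 61.6 61.57 4.5
16.49 60.9 60.85 5.0
16.77 60.2 60.16 5.2
17.06 59.5 59.45 4.9
17.34 58.8 58.79 4.8
17.62 58.1 58.08 5.1
17.91 57.4 57.37 5.0
18.19 56.7 56.69 5.1
18.48 56.0 55.97 5.3
18.76 55.3 55.26 5.7
19.04 54.6 54.57 5.3
19.32 53.9 53.87 5.5
19.61 53.2 53.18 6.0
19.89 52.5 52.47 6.3
20.18 51.8 51.75 6.3
20.46 51.1 51.15 7.2
20.74 50.4 51.03 13.8
(20.9917, np.float64(13.596805958722916), np.float64(51.03210086957982))
```

It bottomed at 13.7 N. I'll firm it up slightly and hold.

```bash
python3 - <<'E'
from plant import bot, optics, grasp
from h import *
m=np.array([.5053,.1075,.116]);ax,R=axR(np.radians(61.92))
m2=m-.0016*R[:,1]+.001*R[:,0]
f0=np.array([.2,-.5,-1.75])
def st():
    o=bot.get_obs();f=np.array(o['ft_force'])-f0
    return round(o['time_s'],2),f@ax,np.linalg.norm(f-f@ax*ax),(np.array(o['tcp_pos'])-m2)@ax*1e3,o['gripper_width']
bot.servo_line(m2+ax*.0502,feed=.03);print(st())
for _ in range(3):
    bot.pause(.4);print(st())
p=optics.grab_frame("wrist");crop(p,100,220,190,320,5,'pics/w5z.png')
bot.servo_line(m2+ax*.056,feed=.04);print(st())
bot.servo_line(m2+ax*.135,feed=.1);print(st())
p=optics.grab_frame("wrist");crop(p,100,220,190,320,5,'pics/w6z.png')
E
```

```text
(21.26, np.float64(16.014941395338813), np.float64(2.4330097792951757), np.float64(50.998384648019005), 0.019653743914550256)
(21.66, np.float64(15.423649321084945), np.float64(1.7561161571637014), np.float64(51.01120900733969), 0.019809510410205844)
(22.06, np.float64(14.628493308640687), np.float64(3.166158867468768), np.float64(50.994212583563325), 0.019706018496386937)
(22.46, np.float64(16.47079702453686), np.float64(2.380545059664208), np.float64(51.008240899252435), 0.01979428802674409)
(22.8, np.float64(5.297221711311906), np.float64(0.8207316698474522), np.float64(55.94814045331211), 0.019844770867545092)
(23.74, np.float64(-0.8073141476756214), np.float64(1.2928304249604494), np.float64(134.18641292932992), 0.019505606931318264)
```

View pics/w6z.png

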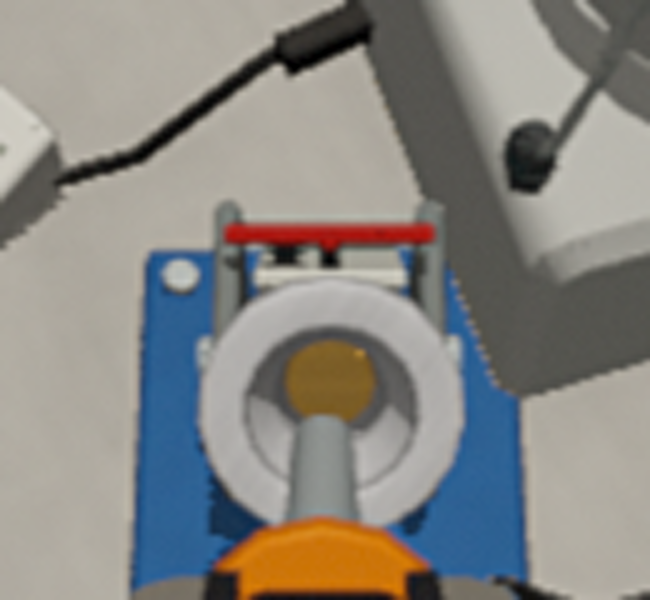

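View pics/w5z.png

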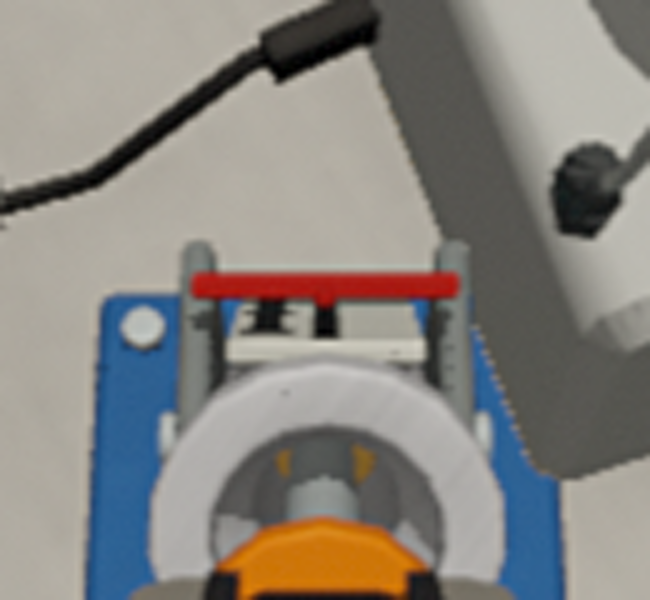

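The piston came back up and the pointer bar stayed deeper down the scale (bar at zoom (233, 330), with a scale mark now showing under it). Now I'll return the rod by the same path.

```bash
python3 - <<'E'
from plant import bot, optics
from h import *
d=np.radians(36.5);c,s=np.cos(d),np.sin(d)
R=np.c_[[c,s,0],[s,-c,0],[0,0,-1]]
bot.move_pose([.4494,-.318,.28],R)
bot.servo_line([.4494,-.318,.236],feed=.1);bot.pause(.2)
o=bot.get_obs();print(o['time_s'],o['tcp_pos'],o['ft_force'],o['gripper_width'])
p=optics.grab_frame("wrist");crop(p,120,240,190,320,5,'pics/w7z.png');np.save('w7.npy',p,allow_pickle=True)
print(proj(p,[.4494,-.318,.115]),proj(p,[.4494,-.318,.128]))
p=optics.grab_frame("side");crop(p,130,230,130,230,6,'pics/s7.png')
p=optics.grab_frame("scene");crop(p,180,270,140,240,6,'pics/a7.png')
E
```

```text
25.9167 [ 0.44976943 -0.31839951  0.23697565] [ 0.04197779  0.36332447 -1.76660938] 0.019688340930439547
[183.70490724 253.43577775] [186.87166359 253.42474188]
```

View pics/w7z.png

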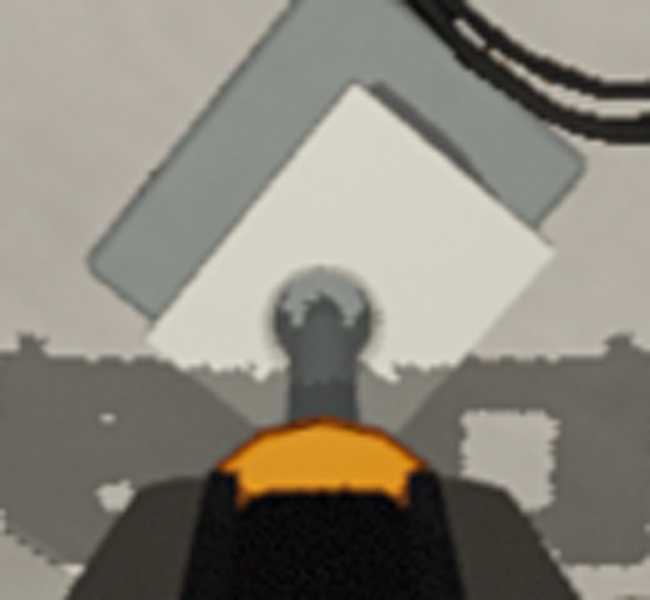

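View pics/s7.png

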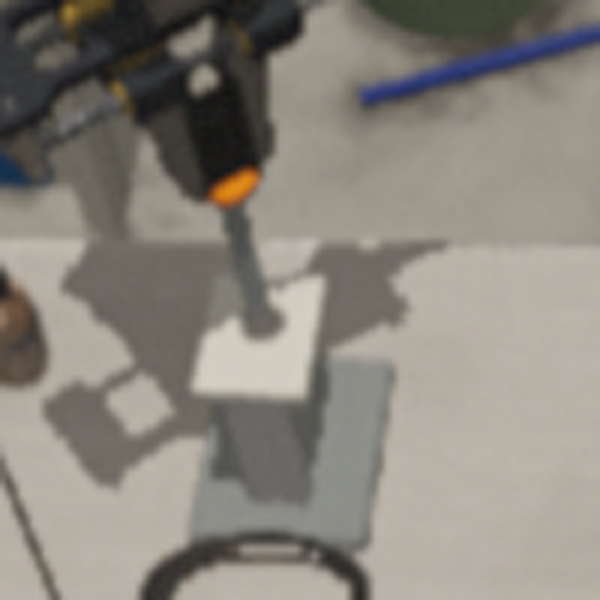

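View pics/a7.png

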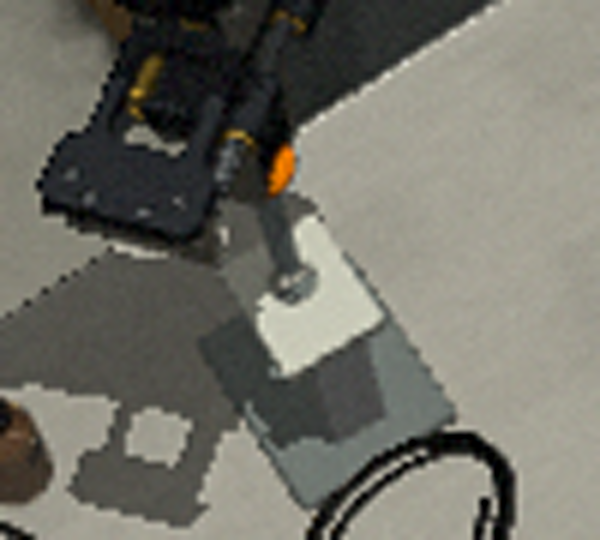

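The rod is lined up with the hole in all three views: in the wrist zoom, hole at (318, 325) and shaft at column 322. I'll lower it with force checks.

```bash
python3 - <<'E'
from plant import bot, optics, ungrasp
from h import *
ok=True
for z in(.216,.200,.16,.130,.1255,.1235):
    bot.servo_line([.4494,-.318,z],feed=.07);o=bot.get_obs();f=o['ft_force'];print(round(o['time_s'],2),z,np.round(o['tcp_pos'],4),np.round(f,1))
    if f[2]>4 or np.hypot(f[0],f[1])>5: ok=z<.126;break
print(ok)
p=optics.grab_frame("side");crop(p,130,230,130,230,6,'pics/s8.png')
E
```

```text
26.5 0.216 [ 0.449  -0.3176  0.2151] [-1.  -0.1 -1.8]
26.88 0.2 [ 0.4491 -0.3176  0.1992] [ 0.5  0.  -1.8]
27.6 0.16 [ 0.4495 -0.3181  0.1601] [-0.7 -0.2 -1.5]
28.18 0.13 [ 0.4493 -0.3179  0.1296] [-0.1 -0.7 -2.1]
28.43 0.1255 [ 0.4494 -0.3179  0.1254] [-0.2 -0.3 -1.5]
28.68 0.1235 [ 0.4494 -0.318   0.1234] [-0.2  0.  -0.8]
True
```

View pics/s8.png

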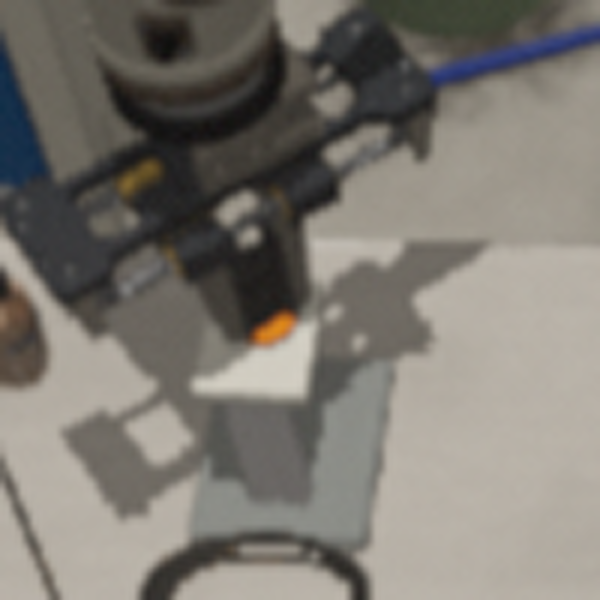

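The collar is at the plate (orange at zoom (327, 274)) and the weight is partly off the wrist, so I'll release and back off.

```bash
python3 - <<'E'
from plant import bot, optics, ungrasp, pinpoint
from h import *
ungrasp();bot.pause(.3);o=bot.get_obs();print(o['time_s'],o['gripper_width'],np.round(o['ft_force'],1))
bot.servo_line([.4494,-.318,.26],feed=.12)
o=bot.get_obs();print(o['time_s'],o['tcp_pos'],o['ft_force'])
p=optics.grab_frame("wrist");crop(p,120,240,190,320,5,'pics/w9z.png')
a=optics.grab_frame("scene");cv2.imwrite('pics/a9.png',a['color'])
b=optics.grab_frame("side");cv2.imwrite('pics/b9.png',b['color']);crop(b,160,260,110,260,5,'pics/b9z.png')
E
```

```text
30.1583 0.09209187067803708 [ 0.1 -0.5  0.1]
31.45 [ 0.44902268 -0.3176482   0.25896506] [-0.53241601  0.03561057 -0.84872989]
```

View pics/w9z.png

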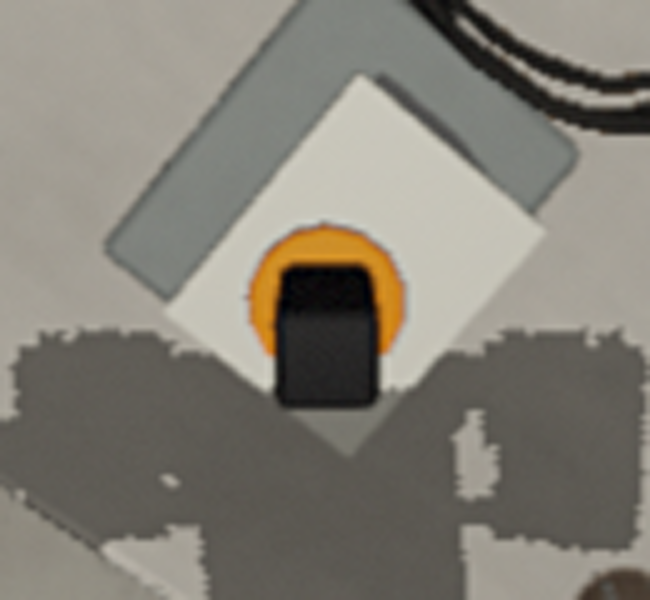

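View pics/b9z.png

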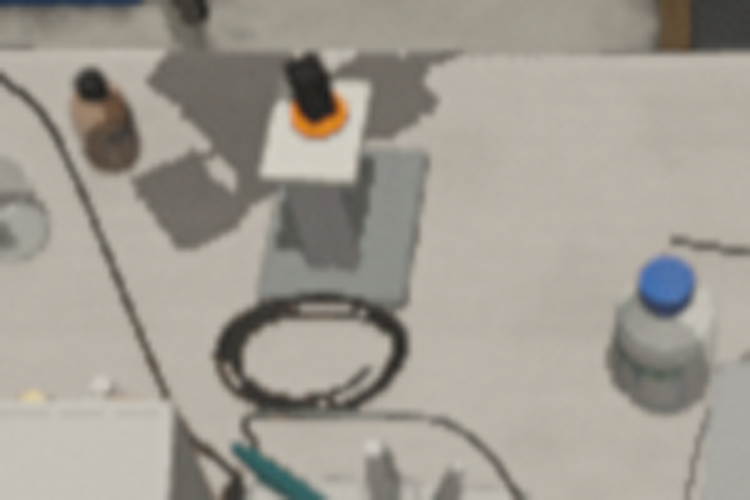

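View pics/a9.png

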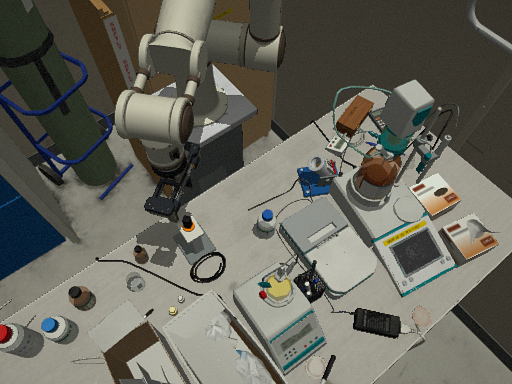

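The rod hangs upright with its collar on the plate (side zoom (112, 318)). The bottles are at the same pixels as at the start, the timer (149, 337) is unchanged, and the gripper is clear. Handing in.

```bash
python3 -c "
from plant import bot
print(bot.hand_in(), bot.get_obs()['time_s'])"
```

```text
the job is handed in; nothing more can be done
the job is handed in; nothing more can be done
```

The push-rod job is done and handed in at about 31.5 s on the robot's clock, inside the 56 s limit.

- **Press:** I took the rod from its rest and slid it down the slanting tube. The force rose sharply, from 7 N to 14 N, at about 27 mm of piston travel. I held the piston there at 14.6–16.5 N for about 1.2 s. That is inside the 12–20 N range, and no reading came near 45 N.
- **Pointer:** After I drew the rod out, the picture showed the piston sprung back up and the red pointer left deeper on the scale. I could not read a pointer value in millimetres.
- **Rod:** It went back into the rest's hole without sideways contact force and I released it there. In the last pictures it hangs upright with its collar flat on the plate and the gripper is clear.
- **Bystanders:** The dropper bottle, clear bottle and timer stand at the same pixel positions as at the start.

Two measurements disagreed slightly. The first two-camera fix of the tube's mouth was 8–14 mm off the value I used, which came from the wrist camera. The rod tip also looked 1–2 mm off centre, so I shifted it before inserting. No final check failed.

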